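Fit the spring retaining clip into the groove of a floating spindle

ROBOT

A 7-joint arm with a two-finger parallel gripper is mounted at the origin on a cart in front of the work surface, level with it; the furniture and walls round the work are solid. World frame = base frame: x ahead of the robot, y to its left, z up, the work surface at z = 0. Lengths are in m, angles in rad, forces in N, time in s.
With the tool pointing down it reaches from about 0.425 to 0.95 m from the base axis. Payload 4.7 kg.
Tool frame: the origin (TCP) lies at the very end of the fingers, on their centre line; the grasp point (between the pads) lies 19 mm behind it; z points along the fingers, y is the line along which they close (so a half turn about z gives the same grasp; the last joint's range is limited). The gripper opens to 85 mm and grips with 20 to 120 N. Pads are 22 mm wide; open, the fingers measure 114 mm over their backs; the gripper's body (76 mm by 85 mm) begins 54 mm behind the grasp point. The pads swing forward as they close: fully open they stand 13 mm farther back than shut.
Start: joints at [-1.312, 0.469, -0.049, 1.532, 0.024, 1.141, -0.082], TCP at [0.192, 0.647, 0.231] pointing down, gripper open.
Joint ranges: [-2.59, 2.59], [-0.33, 1.99], [-1.39, 1.29], [0.1, 2.45], [-1.04, 4.18], [0.21, 1.99], [-2.66, 2.66]. Speed limits (rad/s): [2.57, 2.57, 3.14, 3.14, 3.14, 3.14, 3.14].

INTERFACE

Orientations are given as a 3x3 rotation matrix whose columns are the frame's x, y, z axes.
In Python, from station import robot, optics gives the robot as it stands.
- The arm moves only by the shell command python3 -m jog 'ROWS'. ROWS is JSON, a list of rows, each an object of numbers: "dx", "dy", "dz": the shift along the tool's x, y, z in m; "spin": the turn about the tool's z in rad; "gripper": the closure, from -1 (fully open) to 1 (shut), so that 0 is half open. A call has 1 to 20 rows; each row is the pose to reach, as a shift and turn from the pose commanded when the call began, along the tool's axes at that moment; what a row does not reach only later rows make up. A row lasts 1/10 s, in which the tool goes at most 50 mm and 8.59 degrees, less where a joint would pass 70% of its speed; a pose out of reach is approached as far as the arm can. A call with a gripper value outside its range is refused whole. The fingers move at their own pace and stop on an object; the grip force is fixed at half the most. Time passes only in rows, so rows that repeat a pose let the fingers close. It gives the time, the measured TCP pose, the force, the opening and the grip force at its end, in the units of the state.
- robot.observe(): the state, without advancing time (a new reading comes with each control period).
- optics.capture(name): name is "scene" or "side" or "wrist"; returns a dict with "pixels" (400x640x3 uint8, red, green, blue), "fx", "fy", "cx", "cy" (pixels), "xyz" and "orientation" of the camera in the world; the wrist camera has in their place "mount" (4x4, takes a point from camera to tool coordinates, whose origin is the TCP and whose axes are the flange's). Camera axes: x right, y down, z forward; pixel columns grow to the right and rows downward; lengths in m; the calibration is good to about 2 mm. A picture is of the moment at which its call begins: read the wrist's pose just before it. There is no depth.
- robot.close_job(): hands the job in; it is judged then, once.
The state is a dict: "clock": time; "q": joint angles; "qvel": joint speeds; "joint_torque": joint torques, N m; "tcp_pos": TCP position; "ee_rot": TCP orientation; "contact_force": force on the tool from outside, world axes, zero at the start; "moment": the same for the moment, N m; "finger_gap": opening from 0.0 (shut) to 1.0 (fully open); "grip_force": force on a finger pad.
Only numpy, scipy, OpenCV 4.12 (cv2) and the standard library are available. Lean on these libraries where they do the work, as an engineer would, in place of code of your own. Each camera call takes 0.05 s, during which the arm holds its last target. There are 200 camera calls.

TASK

The spring retaining clip is parked on the nose of the bench spindle. Pinch its two lugs together to spread it, carry it along the spindle and let it contract fully into the groove, then let go of it. Handle it gently: pinch the lugs with no more than 20 N a side, and never let the clip bear on the spindle or its flange with more than 30 N in all, its own spring grip of about 17 N included.

Things in the scene. Friction and masses are not known exactly. Their poses are not given: they have to be found in the camera images.
- stand: bench stand: steel base plate 200x110x12 mm (x -112 to +88) with a grey bearing housing (93 mm high, x +40 to +80) that holds a level bare-steel spindle. Origin on the bench under the spindle's axis; z up, x along the spindle from its free nose towards the housing. Fixed.
- spindle_axis (a point): point on the spindle's axis, 60 mm above the stand's origin (fixed to the stand). From the nose: 30 mm dia land; groove 24 mm dia, 16 wide; 30 mm land; flange 50 mm dia, 8 thick, its face 30 mm past the groove's centre. Oiled, low friction. It floats endwise: the groove's centre is set anywhere at x -32 to -8 mm and not reported: find it by feel (e.g. from the flange) or sight. It stays put under 100 N.
- clip: loose bare-steel spring clip, about 65 g, straddling the spindle like a clothes-peg, jaws below its sides. Origin on its pivot, in a barrel 8 mm thick lying on top of the spindle, 79 mm above the bench on the land, 76 in the groove; x along the spindle. Jaws and barrel are 10 mm wide along x. The body is the +y jaw and lug; upright at the start, it rolls about x by half the joint's change.
- lugs (a point): midpoint of the clip's two lugs, 29 mm above the pivot (108 mm above the bench at the start): flat tabs 5 mm thick, 14 high, 16 along the spindle, at +y and -y, upright when fully spread. Width over both: 38 mm on the land, 57 (and 10 mm lower) in the groove, 21 fully spread. Pinch from above across the spindle: about 4 N each starts to open it, 5 N opens it fully; raised 4 mm it clears the lands by 4 mm; pushed endwise with over 3 N it tips in the grip.
- clip_jaw (a joint): opening of the clip (rad, sprung to close): 0 resting on the 30 mm land, +0.53 fully spread at its stop, about -0.7 contracted in the groove; clear of the spindle from about +0.2. Released with the pivot above 80 mm the jaws slip off over the top: set the barrel down on, or within 4 mm of, the bottom of the groove before letting it close.
Not all that is in view belongs to the job. Of the things that look like the clip, the middle-sized one is meant.

How it is judged:
By the outcome, as a careful person would: the job done as asked, in the order asked, and still so for the second after the job is handed in, with the robot touching nothing.
It also fails if it takes over 48 s, if anything falls off the work surface, if the arm or the gripper's body presses on something with over 40 N, if the wrist force passes 120 N, or if a joint passes its speed limit or range.

## Working session

There is one attempt and no reset: what is moved stays moved. The work goes in short steps, Python scripts to look and compute and a shell command to move; the robot and the scene stay as the last step left them, time stands still between calls to the robot, and variables do not carry over. Pictures are saved under pics/ and viewed, at most 10 in all, crops included, and the job is handed in when it is done.

```bash
mkdir -p pics; ls
cat > h.py <<'E'
import numpy as np,cv2,json
from station import robot,optics
def cap(n,f):
    s=robot.observe()
    c=optics.capture(n)
    if n=="wrist":
        M=np.array(c["mount"]);T=np.eye(4);T[:3,:3]=np.array(s["ee_rot"]);T[:3,3]=s["tcp_pos"]
        W=T@M; c["xyz"]=W[:3,3]; c["orientation"]=W[:3,:3]
    cv2.imwrite("pics/"+f+".png",np.array(c["pixels"])[:,:,::-1])
    d={k:np.array(c[k]).tolist() for k in("fx","fy","cx","cy","xyz","orientation")}
    json.dump(d,open("pics/"+f+".json","w"))
    return d
def ray(d,u,v):
    r=np.array(d["orientation"])@np.array([(u-d["cx"])/d["fx"],(v-d["cy"])/d["fy"],1]); return np.array(d["xyz"]),r/np.linalg.norm(r)
def plane(d,u,v,z):
    o,r=ray(d,u,v); return o+r*(z-o[2])/r[2]
def tri(d1,p1,d2,p2):
    o1,r1=ray(d1,*p1);o2,r2=ray(d2,*p2)
    t=np.linalg.lstsq(np.c_[r1,-r2],o2-o1,rcond=None)[0]
    a=o1+t[0]*r1;b=o2+t[1]*r2
    return (a+b)/2,np.linalg.norm(a-b)
def proj(d,P):
    p=np.array(d["orientation"]).T@(np.array(P)-np.array(d["xyz"])); return d["fx"]*p[0]/p[2]+d["cx"],d["fy"]*p[1]/p[2]+d["cy"]
def load(f): return json.load(open("pics/"+f+".json"))
E
python3 - <<'E'
from h import *
for n in("scene","side"):
    d=cap(n,n+"0");print(d)
a=cv2.imread("pics/scene0.png");b=cv2.imread("pics/side0.png")
cv2.imwrite("pics/both0.png",cv2.resize(np.vstack([a,b]),(480,600)))
E
```

```text
pics
{'fx': 508.04321943147465, 'fy': 508.04321943147465, 'cx': 319.70786835228927, 'cy': 193.7906625176478, 'xyz': [0.005426762556243768, 0.4791968500582344, 0.5849051865168324], 'orientation': [[-0.6351500137893868, -0.4547067267756503, 0.624360675097588], [-0.7723280339449987, 0.36374494483525677, -0.5207677247002243], [0.00968854818816612, -0.8129768801951074, -0.5822153590401368]]}
{'fx': 483.3951951475208, 'fy': 483.3951951475208, 'cx': 325.5183165287582, 'cy': 206.05388458075328, 'xyz': [0.4603666978811536, 0.7755000722413281, 0.499804665669364], 'orientation': [[-0.9928507580451509, -0.06689528297395586, 0.09885541646770715], [-0.11903140553125276, 0.4932587442480848, -0.8617002586282871], [0.008882384050687553, -0.8673066541533258, -0.497694957694911]]}
```

View pics/scene0.png

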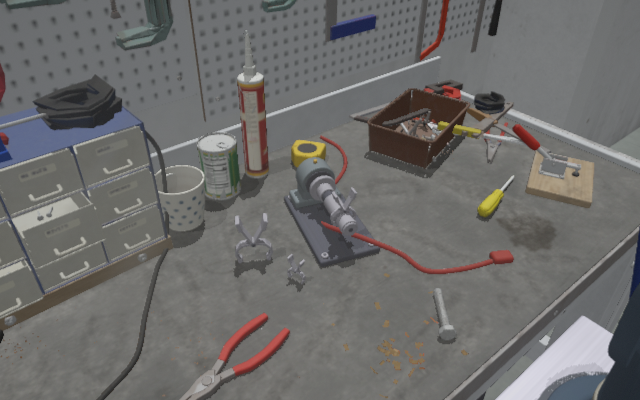

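View pics/side0.png

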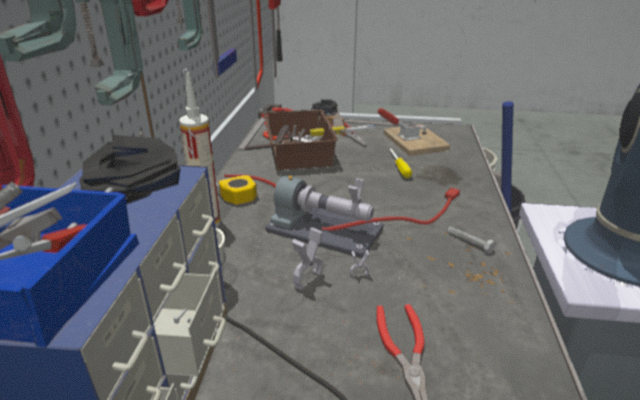

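Scene image: there are three clip-like things. A large one stands loose at (252,240), a small one is loose at (296,270), and a middle-sized one is on the spindle at (348,205), or (356,195) in the side view. I choose the one on the spindle and check it in a close crop.

Run:
```python
import cv2,numpy as np
a=cv2.imread("pics/scene0.png")[145:270,275:395];b=cv2.imread("pics/side0.png")[165:255,255:395]
a=cv2.resize(a,None,fx=4.6,fy=4.6,interpolation=2)[:575];b=cv2.resize(b,None,fx=5,fy=5,interpolation=2)
cv2.imwrite("pics/ca.png",a);cv2.imwrite("pics/cb.png",b)
```

```text
(no output)
```

View pics/ca.png

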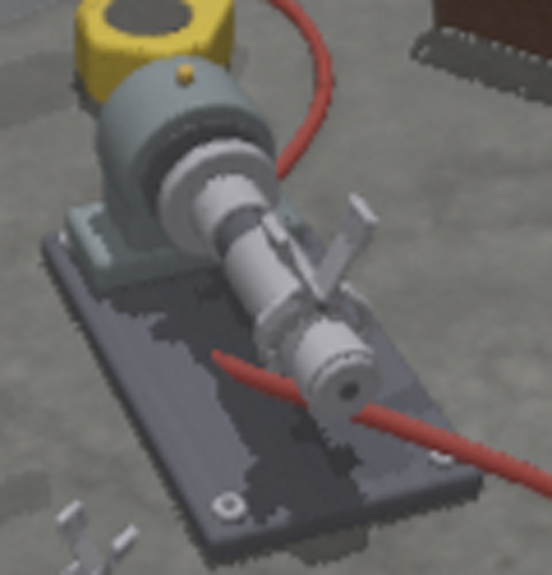

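View pics/cb.png

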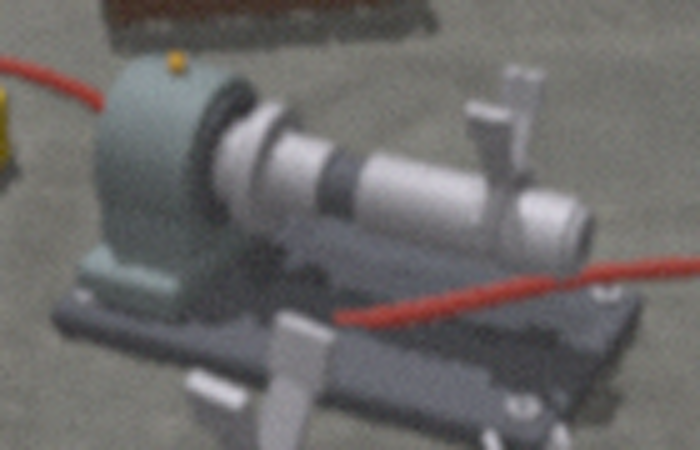

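The crops confirm it: the clip straddles the spindle near the nose, with upright lugs. The groove is the dark band in side crop (340,187), full-frame (323,202). The plate corners and lug tops are clearly visible.

Run:
```python
from h import *
s=load("scene0");b=load("side0")
S=lambda x,y:(275+x/4.6,145+y/4.6)
B=lambda x,y:(255+x/5,165+y/5)
for n,p,d in [("nl",S(212,545),s),("nr",S(482,475),s),("fl",S(45,243),s),("s1",S(228,505),s),("s2",S(440,455),s),
 ("nl",B(548,435),b),("nr",B(638,293),b),("fl",B(58,315),b),("s1",B(523,405),b),("s2",B(607,292),b)]:
    print(n,plane(d,*p,0.012).round(4))
print("nose",tri(s,S(346,390),b,B(572,240)))
print("lugA",tri(s,S(270,215),b,B(490,108)));print("lugB",tri(s,S(362,208),b,B(525,72)))
print("knob",tri(s,S(184,74),b,B(178,64)))
print("tcp rot",np.round(robot.observe()["ee_rot"],3))
```

```text
nl [0.4681 0.0886 0.012 ]
nr [ 0.4345 -0.0121  0.012 ]
fl [0.6513 0.0274 0.012 ]
s1 [0.4805 0.0708 0.012 ]
s2 [ 0.4522 -0.0079  0.012 ]
nl [0.4707 0.0814 0.012 ]
nr [ 0.4411 -0.0169  0.012 ]
fl [0.6569 0.0279 0.012 ]
s1 [0.4804 0.0642 0.012 ]
s2 [ 0.4529 -0.016   0.012 ]
nose (array([0.46574458, 0.02934029, 0.05758584]), np.float64(0.005903439678518032))
lugA (array([0.49773664, 0.0396268 , 0.11687126]), np.float64(3.754137815049154e-05))
lugB (array([0.48692049, 0.00601757, 0.11296794]), np.float64(0.003205233161066897))
knob (array([ 0.61705783, -0.01888224,  0.0951063 ]), np.float64(0.002905804340817311))
tcp rot [[-0.959  0.284 -0.   ]
 [ 0.284  0.959 -0.002]
 [-0.    -0.002 -1.   ]]
```

Run:
```python
from h import *
s=load("scene0");b=load("side0")
for n,p,d in [("cab near base corner",(168,243),s),("cab front base",(10,318),s),("bigclip",(252,258),s),("bigclip",(303,285),b),("cartr",(257,177),s)]:
    print(n,plane(d,*p,0).round(3))
print("cab top corner",tri(s,(140,120),b,(205,172)))
st=robot.observe();print(st["clock"],st["tcp_pos"],st["finger_gap"]);R=np.array(st["ee_rot"])
print(R.T@(np.array([.495,.022,.22])-st["tcp_pos"]))
```

```text
cab near base corner [0.684 0.255 0.   ]
cab front base [0.675 0.508 0.   ]
bigclip [0.561 0.162 0.   ]
bigclip [0.565 0.17  0.   ]
cartr [0.76  0.019 0.   ]
cab top corner (array([0.66907441, 0.26187384, 0.2427581 ]), np.float64(0.005734833349013663))
0.1 [0.19143622 0.64674694 0.23035015] 0.9984845484797483
[-0.46837689 -0.51289638  0.01127944]
```

```bash
python3 -m jog '[{"dx":-0.468,"dy":-0.513,"dz":0.0},{"dx":-0.468,"dy":-0.513,"dz":0.0},{"dx":-0.468,"dy":-0.513,"dz":0.0},{"dx":-0.468,"dy":-0.513,"dz":0.0},{"dx":-0.468,"dy":-0.513,"dz":0.0},{"dx":-0.468,"dy":-0.513,"dz":0.0},{"dx":-0.468,"dy":-0.513,"dz":0.0},{"dx":-0.468,"dy":-0.513,"dz":0.0},{"dx":-0.468,"dy":-0.513,"dz":0.0},{"dx":-0.468,"dy":-0.513,"dz":0.0},{"dx":-0.468,"dy":-0.513,"dz":0.0},{"dx":-0.468,"dy":-0.513,"dz":0.0},{"dx":-0.468,"dy":-0.513,"dz":0.0},{"dx":-0.468,"dy":-0.513,"dz":0.0},{"dx":-0.468,"dy":-0.513,"dz":0.0},{"dx":-0.468,"dy":-0.513,"dz":0.0},{"dx":-0.468,"dy":-0.513,"dz":0.0},{"dx":-0.468,"dy":-0.513,"dz":0.0}]'
python3 - <<'E'
from h import *
d=cap("wrist","w1");print(d,robot.observe()["tcp_pos"],np.round(robot.observe()["ee_rot"],3))
E
```

```text
{'fx': 337.35144578873513, 'fy': 337.35144578873513, 'cx': 321.35418750414203, 'cy': 194.88462700247237, 'xyz': [0.12969741809461643, 0.6650819811818436, 0.37427979339221984], 'orientation': [[0.2831701100756015, 0.9265717415053165, 0.24754695838077498], [0.9590679858048994, -0.2730864805125166, -0.07491577113943995], [-0.001813108905100349, 0.25862826992633314, -0.9659752225761309]]} [0.19146684 0.64681687 0.23049919] [[-0.959  0.284 -0.   ]
 [ 0.284  0.959 -0.001]
 [-0.    -0.001 -1.   ]]schema error: expected keys dx, dy, dz, spin, gripper
```

View pics/w1.png

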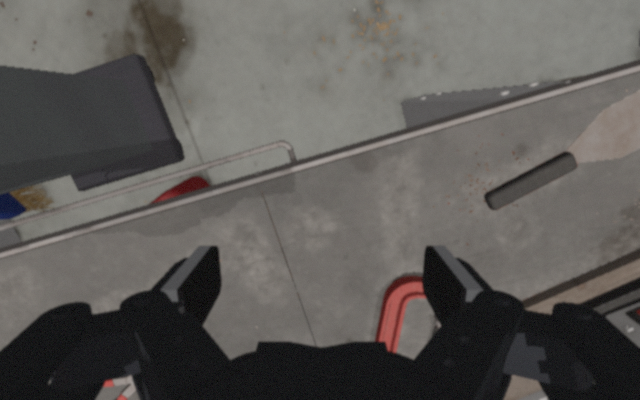

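The jog was refused because each row needs all five keys. The picture only shows the start pose, with bench and floor in view and nothing useful. Retrying.

```bash
python3 -m jog '[{"dx":-0.468,"dy":-0.513,"dz":0,"spin":0,"gripper":-1},{"dx":-0.468,"dy":-0.513,"dz":0,"spin":0,"gripper":-1},{"dx":-0.468,"dy":-0.513,"dz":0,"spin":0,"gripper":-1},{"dx":-0.468,"dy":-0.513,"dz":0,"spin":0,"gripper":-1},{"dx":-0.468,"dy":-0.513,"dz":0,"spin":0,"gripper":-1},{"dx":-0.468,"dy":-0.513,"dz":0,"spin":0,"gripper":-1},{"dx":-0.468,"dy":-0.513,"dz":0,"spin":0,"gripper":-1},{"dx":-0.468,"dy":-0.513,"dz":0,"spin":0,"gripper":-1},{"dx":-0.468,"dy":-0.513,"dz":0,"spin":0,"gripper":-1},{"dx":-0.468,"dy":-0.513,"dz":0,"spin":0,"gripper":-1},{"dx":-0.468,"dy":-0.513,"dz":0,"spin":0,"gripper":-1},{"dx":-0.468,"dy":-0.513,"dz":0,"spin":0,"gripper":-1},{"dx":-0.468,"dy":-0.513,"dz":0,"spin":0,"gripper":-1},{"dx":-0.468,"dy":-0.513,"dz":0,"spin":0,"gripper":-1},{"dx":-0.468,"dy":-0.513,"dz":0,"spin":0,"gripper":-1},{"dx":-0.468,"dy":-0.513,"dz":0,"spin":0,"gripper":-1},{"dx":-0.468,"dy":-0.513,"dz":0,"spin":0,"gripper":-1}]'
python3 - <<'E'
from h import *
d=cap("wrist","w2");print(robot.observe()["tcp_pos"],np.round(robot.observe()["ee_rot"],3))
E
```

```text
clock: 1.85
tcp_pos: [0.4941, 0.0239, 0.231]
ee_rot: [[-0.959, 0.282, -0.001], [0.282, 0.959, 0.001], [0.001, 0.0, -1.0]]
contact_force: [-0.8, 0.5, -0.4]
finger_gap: 0.998
grip_force: 0.0
[0.49410164 0.02418364 0.23103728] [[-0.96   0.281 -0.001]
 [ 0.281  0.96   0.001]
 [ 0.001  0.    -1.   ]]
```

View pics/w2.png

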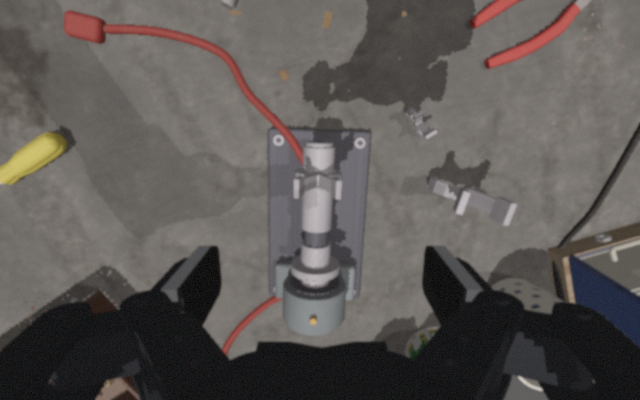

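The wrist view is from overhead: lugs at about (298,186) and (338,188), nose at (319,148), dark groove band at rows 233–246, flange at about row 268, housing at (314,300). I'll enlarge it for accurate pixels.

Run:
```python
import cv2
a=cv2.imread("pics/w2.png")[122:284,260:380]
cv2.imwrite("pics/cw2.png",cv2.resize(a,None,fx=3.7,fy=3.7,interpolation=2)[:600])
g=cv2.cvtColor(cv2.imread("pics/w2.png"),6)
for c in(312,316,320): print(c,[int(x) for x in g[205:285,c]])
for r in(160,215,225): print(r,[int(x) for x in g[r,296:340]])
```

```text
312 [167, 172, 176, 179, 181, 180, 180, 181, 181, 179, 178, 181, 180, 180, 180, 179, 180, 180, 179, 180, 181, 179, 180, 179, 176, 174, 167, 150, 124, 107, 103, 102, 104, 101, 104, 104, 104, 104, 103, 105, 100, 96, 112, 144, 165, 178, 180, 181, 181, 181, 183, 183, 182, 181, 181, 179, 181, 179, 181, 180, 180, 171, 150, 121, 93, 82, 77, 82, 104, 143, 167, 179, 181, 180, 179, 176, 179, 184, 184, 177]
316 [172, 175, 179, 183, 184, 184, 185, 185, 184, 184, 185, 184, 184, 184, 183, 182, 182, 184, 183, 182, 181, 182, 182, 182, 181, 180, 175, 161, 136, 116, 110, 111, 111, 110, 109, 111, 111, 108, 109, 109, 104, 96, 101, 132, 166, 182, 186, 186, 184, 184, 183, 183, 182, 182, 182, 183, 183, 183, 182, 180, 177, 165, 142, 120, 98, 82, 80, 78, 100, 138, 168, 180, 180, 179, 177, 177, 177, 178, 177, 162]
320 [178, 178, 177, 177, 178, 177, 178, 176, 178, 176, 174, 175, 177, 175, 174, 175, 175, 174, 175, 174, 174, 175, 174, 172, 172, 172, 166, 149, 123, 102, 96, 96, 94, 95, 96, 94, 96, 93, 93, 95, 93, 86, 102, 134, 161, 172, 175, 174, 174, 176, 176, 177, 175, 174, 173, 171, 171, 170, 170, 170, 165, 153, 131, 109, 91, 82, 78, 81, 102, 140, 163, 174, 176, 177, 176, 176, 176, 174, 172, 154]
160 [97, 96, 92, 89, 94, 98, 109, 116, 123, 122, 110, 101, 105, 114, 137, 161, 176, 179, 180, 185, 187, 192, 192, 190, 189, 186, 185, 182, 181, 176, 172, 169, 166, 160, 155, 146, 134, 115, 93, 74, 69, 67, 71, 70]
215 [96, 93, 96, 95, 100, 108, 122, 137, 148, 157, 163, 166, 169, 175, 177, 178, 178, 181, 183, 186, 185, 183, 180, 180, 174, 174, 172, 170, 166, 161, 155, 150, 140, 130, 116, 98, 81, 68, 67, 71, 80, 96, 107, 112]
225 [97, 96, 98, 96, 101, 108, 126, 140, 153, 159, 161, 166, 170, 174, 176, 179, 181, 179, 182, 183, 181, 181, 178, 176, 174, 171, 170, 167, 163, 159, 150, 143, 132, 119, 106, 88, 71, 68, 66, 68, 79, 95, 106, 109]
```

View pics/cw2.png

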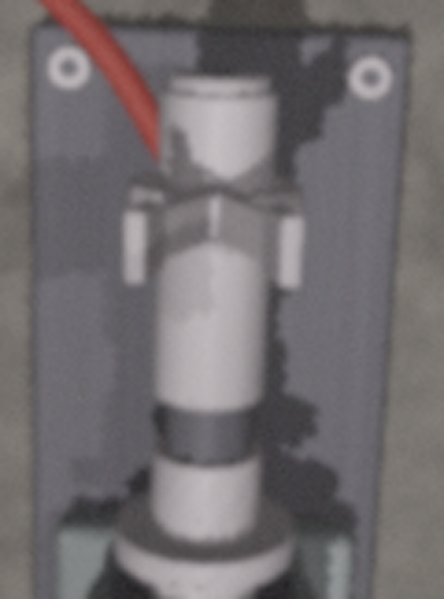

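The enlarged view shows lug tops centred at (296.5,188.8) and (338.4,190.1), groove edges at rows 232.3 and 248.1, and the flange's top edge at row 274.

Run:
```python
from h import *
d=load("w2")
L=plane(d,296.5,188.8,.115);Rr=plane(d,338.4,190.1,.115)
print("lugs",L,Rr,(L+Rr)/2,np.linalg.norm(L-Rr))
g1=plane(d,316,232.3,.075);g2=plane(d,316,248.1,.075);f=plane(d,315,274.2,.085)
print("groove",g1,g2,np.linalg.norm(g1-g2),"flange",f)
C=lambda x,y:(260+x/3.7,122+y/3.7)
s1=plane(d,*C(68,68),.013);s2=plane(d,*C(371,77),.013)
nl=plane(d,*C(33,40),.012);bl=plane(d,*C(36,560),.012);nr=plane(d,*C(408,40),.012);br=plane(d,*C(372,560),.012)
print("screws",s1,s2)
for a,b in((nl,bl),(nr,br)): print("edge",a,b,np.degrees(np.arctan2(*(b-a)[1::-1])))
print("perp",np.degrees(np.arctan2(*(s1-s2)[1::-1]))+90,np.degrees(np.arctan2(*(Rr-L)[1::-1]))-90)
# land axis midpoints from silhouettes z~.062
m1=plane(d,(309.8+333)/2,160,.062);m2=plane(d,(302+330)/2,225,.062)
print("axis",m1,m2,np.degrees(np.arctan2(*(m2-m1)[1::-1])))
st=robot.observe();R=np.array(st["ee_rot"]);print("tool x",np.degrees(np.arctan2(-R[1,0],-R[0,0])),st["tcp_pos"])
for n,p in(("lug",(L+Rr)/2),("groove",(g1+g2)/2),("fl",f),("m1",m1),("m2",m2)): print(n,R.T@(p-st["tcp_pos"]))
```

```text
lugs [0.48859676 0.00481894 0.115     ] [0.49897788 0.03644865 0.115     ] [0.49378732 0.0206338  0.115     ] 0.033289735206389934
groove [0.54298769 0.00415682 0.075     ] [ 5.58502937e-01 -4.59317234e-04  7.50000000e-02] 0.01618738743831217 flange [ 0.57968333 -0.00759413  0.085     ]
screws [ 0.45453988 -0.01228853  0.013     ] [0.48155508 0.07072679 0.013     ]
edge [ 0.4442022  -0.01958052  0.012     ] [ 0.60056544 -0.07126982  0.012     ] -18.29243625251296
edge [0.4744626  0.08366091 0.012     ] [0.63090148 0.03218018 0.012     ] -18.21528267860875
perp -18.02614610281205 -18.170237923159576
axis [0.48014246 0.027915   0.062     ] [0.54043975 0.00471076 0.062     ] -21.04825376334235
tool x -16.324279685885315 [0.49410164 0.02418364 0.23103728]
lug [-0.00080456 -0.00353773  0.11603528]
groove [-0.06078369 -0.00557079  0.15597851]
fl [-0.09119989 -0.0064956   0.14594974]
m1 [ 0.01428725 -0.00040476  0.16905057]
m2 [-0.0501013  -0.00572557  0.16898844]
```

Measurements agree with the given sizes: groove 16.2 mm, lug spacing 33.3 mm, groove to flange about 30 mm, axis at −18.2°. I'll align, preshape the fingers and come down above the lugs.

```bash
python3 -m jog '[{"dx":-0.001,"dy":-0.0035,"dz":0.03,"spin":0.033,"gripper":-0.3},{"dx":-0.001,"dy":-0.0035,"dz":0.06,"spin":0.033,"gripper":-0.3},{"dx":-0.001,"dy":-0.0035,"dz":0.09,"spin":0.033,"gripper":-0.3},{"dx":-0.001,"dy":-0.0035,"dz":0.101,"spin":0.033,"gripper":-0.3},{"dx":-0.001,"dy":-0.0035,"dz":0.101,"spin":0.033,"gripper":-0.3},{"dx":-0.001,"dy":-0.0035,"dz":0.101,"spin":0.033,"gripper":-0.3},{"dx":-0.001,"dy":-0.0035,"dz":0.101,"spin":0.033,"gripper":-0.3},{"dx":-0.001,"dy":-0.0035,"dz":0.101,"spin":0.033,"gripper":-0.3}]'
python3 - <<'E'
from h import *
d=cap("wrist","w3");st=robot.observe();R=np.array(st["ee_rot"]);print("tool x",np.degrees(np.arctan2(-R[1,0],-R[0,0])),st["tcp_pos"])
cv2.imwrite("pics/cw3.png",cv2.imread("pics/w3.png")[0:400,160:480])
for z in(.107,.115): print(z,[proj(d,np.array([0.4938,.0206,z])+k*np.array([.312,.95,0])*.0166) for k in(-1,1)])
E
```

```text
clock: 2.7
tcp_pos: [0.4955, 0.0191, 0.1315]
ee_rot: [[-0.949, 0.315, 0.002], [0.315, 0.949, 0.001], [-0.002, 0.001, -1.0]]
contact_force: [0.4, 0.3, 0.4]
finger_gap: 0.651
grip_force: 0.0
tool x -18.37446079137602 [0.49532441 0.01903912 0.13128557]
0.107 [(np.float64(291.87564125079047), np.float64(226.1842899556024)), (np.float64(354.51483901576785), np.float64(225.9983695677559))]
0.115 [(np.float64(290.56627815583334), np.float64(231.70978941760592)), (np.float64(356.033602342605), np.float64(231.51479231183075))]
```

View pics/cw3.png

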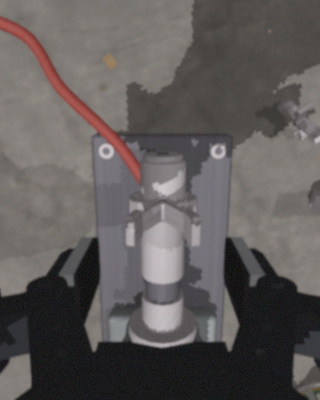

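The crop matches prediction: lugs at full-frame (291,232) and (355,232), centred between the fingers. I descend round the lugs.

```bash
python3 -m jog '[{"dx":0.002,"dy":0.001,"dz":0.0,"spin":0,"gripper":-0.3},{"dx":0.002,"dy":0.001,"dz":0.015,"spin":0,"gripper":-0.3},{"dx":0.002,"dy":0.001,"dz":0.03,"spin":0,"gripper":-0.3},{"dx":0.002,"dy":0.001,"dz":0.04,"spin":0,"gripper":-0.3},{"dx":0.002,"dy":0.001,"dz":0.04,"spin":0,"gripper":-0.2},{"dx":0.002,"dy":0.001,"dz":0.04,"spin":0,"gripper":-0.1},{"dx":0.002,"dy":0.001,"dz":0.04,"spin":0,"gripper":0},{"dx":0.002,"dy":0.001,"dz":0.04,"spin":0,"gripper":0.05},{"dx":0.002,"dy":0.001,"dz":0.04,"spin":0,"gripper":0.05},{"dx":0.002,"dy":0.001,"dz":0.04,"spin":0,"gripper":0.05}]'
```

```text
clock: 3.75
tcp_pos: [0.4932, 0.0205, 0.0905]
ee_rot: [[-0.949, 0.315, 0.0], [0.315, 0.949, 0.0], [-0.0, 0.0, -1.0]]
contact_force: [0.2, 0.7, 0.4]
finger_gap: 0.473
grip_force: 0.0
```

```bash
python3 -m jog '[{"dx":0,"dy":0,"dz":0,"spin":0,"gripper":0.1},{"dx":0,"dy":0,"dz":0,"spin":0,"gripper":0.15},{"dx":0,"dy":0,"dz":0,"spin":0,"gripper":0.2},{"dx":0,"dy":0,"dz":0,"spin":0,"gripper":0.24},{"dx":0,"dy":0,"dz":0,"spin":0,"gripper":0.24}]'; python3 -m jog '[{"dx":0,"dy":0,"dz":0,"spin":0,"gripper":0.28},{"dx":0,"dy":0,"dz":0,"spin":0,"gripper":0.32},{"dx":0,"dy":0,"dz":0,"spin":0,"gripper":0.36},{"dx":0,"dy":0,"dz":0,"spin":0,"gripper":0.4},{"dx":0,"dy":0,"dz":0,"spin":0,"gripper":0.4},{"dx":0,"dy":0,"dz":0,"spin":0,"gripper":0.4}]'
```

```text
clock: 4.25
tcp_pos: [0.4943, 0.0206, 0.0913]
ee_rot: [[-0.949, 0.315, 0.003], [0.315, 0.949, 0.001], [-0.002, 0.001, -1.0]]
contact_force: [-0.3, 0.8, 6.6]
finger_gap: 0.38
grip_force: 4.6
clock: 4.85
tcp_pos: [0.4946, 0.0207, 0.0914]
ee_rot: [[-0.949, 0.315, 0.003], [0.315, 0.949, 0.001], [-0.003, 0.002, -1.0]]
contact_force: [0.6, 0.5, 6.6]
finger_gap: 0.3
grip_force: 4.5
```

```bash
python3 -m jog '[{"dx":0,"dy":0,"dz":-0.001,"spin":0,"gripper":0.4},{"dx":0,"dy":0,"dz":-0.002,"spin":0,"gripper":0.4},{"dx":0,"dy":0,"dz":-0.003,"spin":0,"gripper":0.4},{"dx":0,"dy":0,"dz":-0.004,"spin":0,"gripper":0.4},{"dx":0,"dy":0,"dz":-0.005,"spin":0,"gripper":0.4},{"dx":0,"dy":0,"dz":-0.005,"spin":0,"gripper":0.4},{"dx":0,"dy":0,"dz":-0.005,"spin":0,"gripper":0.4}]'
python3 - <<'E'
from h import *
cap("wrist","w4");cap("side","s4")
a=cv2.imread("pics/w4.png")[120:400,255:405];b=cv2.imread("pics/s4.png")[150:260,255:405]
a=cv2.resize(a,None,fx=2.14,fy=2.14,interpolation=2);b=cv2.resize(b,None,fx=3,fy=3,interpolation=2)
a=a[:600];c=np.zeros((600,800,3),np.uint8);c[:a.shape[0],:a.shape[1]]=a;c[:b.shape[0],330:330+b.shape[1]]=b
cv2.imwrite("pics/c4.png",c);print(a.shape,b.shape)
E
```

```text
clock: 5.55
tcp_pos: [0.493, 0.0205, 0.0952]
ee_rot: [[-0.949, 0.315, -0.0], [0.315, 0.949, 0.0], [0.0, 0.0, -1.0]]
contact_force: [0.5, 0.2, -1.1]
finger_gap: 0.299
grip_force: 3.3
(599, 321, 3) (330, 450, 3)
```

View pics/c4.png

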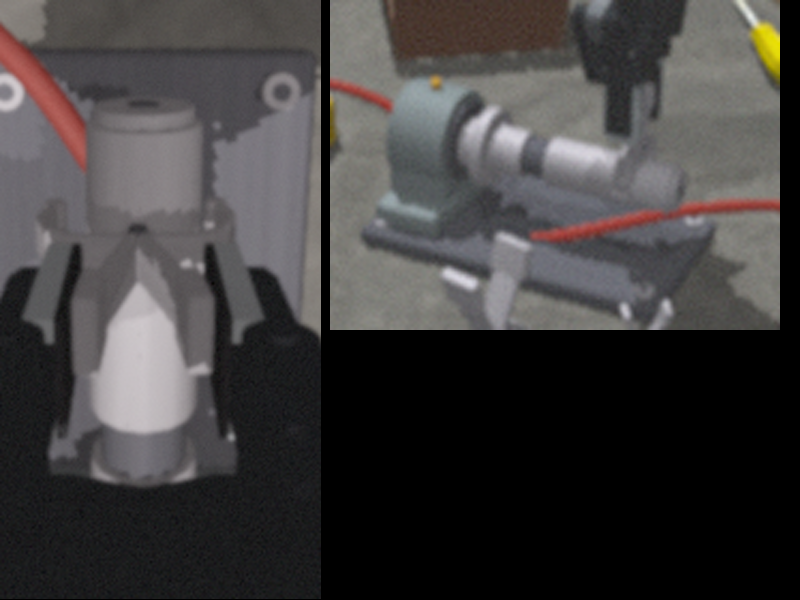

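Crop shows the clip spread between the fingers and lifted. Before carrying it I check numerically that the lugs sit centrally on the pads.

Run:
```python
from h import *
b=load("s4");w=load("w4")
u=np.array([.949,-.315,0]);v=np.array([.315,.949,0]);t=np.array([.493,.0205,.0952])
def bc(P): x,y=proj(b,P);return round(330+(x-255)*3),round((y-150)*3)
def wc(P): x,y=proj(w,P);return round((x-255)*2.14),round((y-120)*2.14)
c=np.array([.4938,.0206,.119])
for n,P in [("tip+y nose",t+v*.013-u*.011),("tip+y far",t+v*.013+u*.011),("lug+y top nose",c+v*.011-u*.008),("lug+y top far",c+v*.011+u*.008),("lug+y bot nose",c+v*.011-u*.008-[0,0,.014]),("pivot",c-[0,0,.036])]: print(n,bc(P),wc(P))
```

```text
tip+y nose (642, 142) (204, 228)
tip+y far (607, 134) (202, 322)
lug+y top nose (639, 103) (205, 293)
lug+y top far (613, 97) (203, 372)
lug+y bot nose (638, 124) (199, 263)
pivot (631, 146) (144, 257)
```

Lugs project where they're seen: central on the pads and untilted. I carry the clip 60 mm along the spindle.

```bash
python3 -m jog '[{"dx":-0.004,"dy":0,"dz":0,"spin":0,"gripper":0.4},{"dx":-0.01,"dy":0,"dz":0,"spin":0,"gripper":0.4},{"dx":-0.017,"dy":0,"dz":0,"spin":0,"gripper":0.4},{"dx":-0.024,"dy":0,"dz":0,"spin":0,"gripper":0.4},{"dx":-0.031,"dy":0,"dz":0,"spin":0,"gripper":0.4},{"dx":-0.038,"dy":0,"dz":0,"spin":0,"gripper":0.4},{"dx":-0.045,"dy":0,"dz":0,"spin":0,"gripper":0.4},{"dx":-0.051,"dy":0,"dz":0,"spin":0,"gripper":0.4},{"dx":-0.056,"dy":0,"dz":0,"spin":0,"gripper":0.4},{"dx":-0.06,"dy":0,"dz":0,"spin":0,"gripper":0.4},{"dx":-0.06,"dy":0,"dz":0,"spin":0,"gripper":0.4},{"dx":-0.06,"dy":0,"dz":0,"spin":0,"gripper":0.4}]'
python3 - <<'E'
from h import *
d=cap("wrist","w5");st=robot.observe();t=st["tcp_pos"];print(t, "rel",(np.array(t)-[.5507,.0018,0])@np.array([.949,-.315,0]),(np.array(t)-[.5507,.0018,0])@np.array([.315,.949,0]))
a=cv2.imread("pics/w5.png")[150:350,255:405];cv2.imwrite("pics/c5.png",cv2.resize(a,None,fx=3,fy=3,interpolation=2))
u=np.array([.949,-.315,0]);v=np.array([.315,.949,0])
for n,P in(("groove near edge",[.543,.0042,.075]),("far",[.5585,-.0005,.075]),("barrel nose edge top",np.array([.5507,.0018,.087])-u*.005)):
    x,y=proj(d,P);print(n,(x-255)*3,(y-150)*3)
E
```

```text
clock: 6.85
tcp_pos: [0.5498, 0.0016, 0.0952]
ee_rot: [[-0.949, 0.315, -0.0], [0.315, 0.949, 0.0], [0.0, 0.0, -1.0]]
contact_force: [-1.2, 0.5, -0.2]
finger_gap: 0.299
grip_force: 3.3
[0.54972601 0.00165065 0.09520549] rel -0.0008772705813920544 -0.0004485444067046942
groove near edge 201.67016975261004 208.92741859727556
far 203.98365206389957 296.3625119839585
barrel nose edge top 202.75250461546256 251.58898946924302
```

View pics/c5.png

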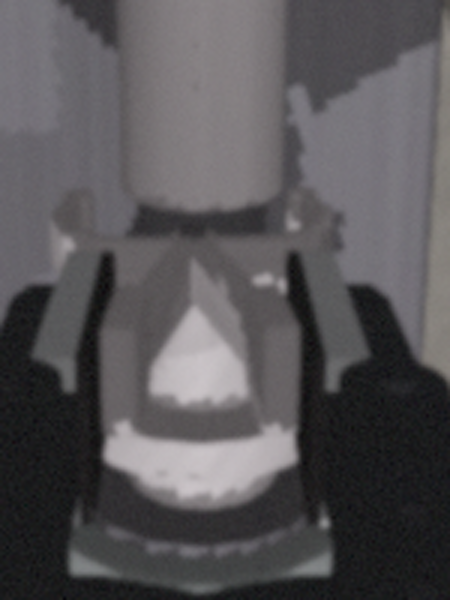

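The clip sits over the groove: groove near edge at crop row 208 (predicted 209), barrel front face just beyond it at about rows 237–250. I lower it gently and watch the force.

```bash
python3 -m jog '[{"dx":0,"dy":0,"dz":0.0015,"spin":0,"gripper":0.4},{"dx":0,"dy":0,"dz":0.003,"spin":0,"gripper":0.4},{"dx":0,"dy":0,"dz":0.0045,"spin":0,"gripper":0.4},{"dx":0,"dy":0,"dz":0.0055,"spin":0,"gripper":0.4},{"dx":0,"dy":0,"dz":0.0055,"spin":0,"gripper":0.4},{"dx":0,"dy":0,"dz":0.0055,"spin":0,"gripper":0.4}]'; python3 -m jog '[{"dx":0,"dy":0,"dz":0.0005,"spin":0,"gripper":0.4},{"dx":0,"dy":0,"dz":0.001,"spin":0,"gripper":0.4},{"dx":0,"dy":0,"dz":0.001,"spin":0,"gripper":0.4},{"dx":0,"dy":0,"dz":0.001,"spin":0,"gripper":0.4}]'
```

```text
clock: 7.5
tcp_pos: [0.55, 0.0015, 0.0897]
ee_rot: [[-0.949, 0.315, -0.0], [0.315, 0.949, 0.0], [0.0, 0.0, -1.0]]
contact_force: [0.8, -0.2, -0.9]
finger_gap: 0.298
grip_force: 3.3
clock: 7.9
tcp_pos: [0.5501, 0.0016, 0.0888]
ee_rot: [[-0.949, 0.315, 0.0], [0.315, 0.949, 0.0], [-0.0, 0.0, -1.0]]
contact_force: [0.1, -0.2, 0.5]
finger_gap: 0.301
grip_force: 3.3
```

```bash
python3 -m jog '[{"dx":0,"dy":0,"dz":0.0005,"spin":0,"gripper":0.4},{"dx":0,"dy":0,"dz":0.001,"spin":0,"gripper":0.4},{"dx":0,"dy":0,"dz":0.001,"spin":0,"gripper":0.4}]';  python3 -m jog '[{"dx":0,"dy":0,"dz":0.0005,"spin":0,"gripper":0.4},{"dx":0,"dy":0,"dz":0.001,"spin":0,"gripper":0.4},{"dx":0,"dy":0,"dz":0.001,"spin":0,"gripper":0.4}]'
```

```text
clock: 8.2
tcp_pos: [0.5507, 0.0016, 0.0884]
ee_rot: [[-0.949, 0.315, 0.001], [0.315, 0.949, 0.0], [-0.001, 0.001, -1.0]]
contact_force: [-0.2, -0.2, 4.8]
finger_gap: 0.302
grip_force: 4.2
clock: 8.5
tcp_pos: [0.5509, 0.0017, 0.0875]
ee_rot: [[-0.949, 0.315, 0.002], [0.315, 0.949, 0.0], [-0.002, 0.001, -1.0]]
contact_force: [0.1, 0.5, 5.3]
finger_gap: 0.303
grip_force: 4.3
```

Contact came at 6.5 mm, below the land level, so the barrel is on the groove bottom. I release slowly and follow the lugs down so the pads don't drag the clip upward.

```bash
python3 -m jog '[{"dx":0,"dy":0,"dz":0.0006,"spin":0,"gripper":0.36},{"dx":0,"dy":0,"dz":0.0012,"spin":0,"gripper":0.32},{"dx":0,"dy":0,"dz":0.0018,"spin":0,"gripper":0.28},{"dx":0,"dy":0,"dz":0.0024,"spin":0,"gripper":0.24},{"dx":0,"dy":0,"dz":0.003,"spin":0,"gripper":0.2},{"dx":0,"dy":0,"dz":0.0036,"spin":0,"gripper":0.16},{"dx":0,"dy":0,"dz":0.0042,"spin":0,"gripper":0.12},{"dx":0,"dy":0,"dz":0.0048,"spin":0,"gripper":0.08}]'; python3 -m jog '[{"dx":0,"dy":0,"dz":0.0006,"spin":0,"gripper":0.04},{"dx":0,"dy":0,"dz":0.0012,"spin":0,"gripper":0},{"dx":0,"dy":0,"dz":0.0018,"spin":0,"gripper":-0.04},{"dx":0,"dy":0,"dz":0.0024,"spin":0,"gripper":-0.08},{"dx":0,"dy":0,"dz":0.003,"spin":0,"gripper":-0.12},{"dx":0,"dy":0,"dz":0.0036,"spin":0,"gripper":-0.16},{"dx":0,"dy":0,"dz":0.0042,"spin":0,"gripper":-0.2}]';python3 -m jog '[{"dx":0,"dy":0,"dz":0.0006,"spin":0,"gripper":-0.24},{"dx":0,"dy":0,"dz":0.0012,"spin":0,"gripper":-0.28},{"dx":0,"dy":0,"dz":0.0018,"spin":0,"gripper":-0.32},{"dx":0,"dy":0,"dz":0.0024,"spin":0,"gripper":-0.36},{"dx":0,"dy":0,"dz":0.0024,"spin":0,"gripper":-0.4},{"dx":0,"dy":0,"dz":0.0024,"spin":0,"gripper":-0.45},{"dx":0,"dy":0,"dz":0.0024,"spin":0,"gripper":-0.5},{"dx":0,"dy":0,"dz":0.0024,"spin":0,"gripper":-0.6}]'
```

```text
clock: 9.3
tcp_pos: [0.5499, 0.0015, 0.0819]
ee_rot: [[-0.949, 0.315, -0.0], [0.315, 0.949, 0.0], [0.0, -0.0, -1.0]]
contact_force: [0.3, 0.8, 6.3]
finger_gap: 0.463
grip_force: 4.8
clock: 10.0
tcp_pos: [0.5498, 0.0016, 0.0775]
ee_rot: [[-0.949, 0.315, -0.001], [0.315, 0.949, 0.0], [0.001, -0.0, -1.0]]
contact_force: [-0.3, -0.3, -0.2]
finger_gap: 0.6
grip_force: 2.4
clock: 10.8
tcp_pos: [0.5502, 0.0015, 0.0756]
ee_rot: [[-0.949, 0.315, 0.0], [0.315, 0.949, 0.0], [-0.0, 0.0, -1.0]]
contact_force: [-0.0, 0.8, -1.0]
finger_gap: 0.796
grip_force: 0.0
```

```bash
python3 -m jog '[{"dx":0,"dy":0,"dz":0,"spin":0,"gripper":-1},{"dx":0,"dy":0,"dz":0,"spin":0,"gripper":-1},{"dx":0,"dy":0,"dz":0,"spin":0,"gripper":-1},{"dx":0,"dy":0,"dz":-0.005,"spin":0,"gripper":-1},{"dx":0,"dy":0,"dz":-0.015,"spin":0,"gripper":-1},{"dx":0,"dy":0,"dz":-0.04,"spin":0,"gripper":-1},{"dx":0,"dy":0,"dz":-0.08,"spin":0,"gripper":-1},{"dx":0,"dy":0,"dz":-0.12,"spin":0,"gripper":-1},{"dx":0.05,"dy":0,"dz":-0.155,"spin":0,"gripper":-1},{"dx":0.05,"dy":0,"dz":-0.155,"spin":0,"gripper":-1},{"dx":0.05,"dy":0,"dz":-0.155,"spin":0,"gripper":-1},{"dx":0.05,"dy":0,"dz":-0.155,"spin":0,"gripper":-1}]'
python3 - <<'E'
from h import *
d=cap("wrist","w6");cap("side","s6")
u=np.array([.949,-.315,0]);v=np.array([.315,.949,0]);c=np.array([.5507,.0018,.098])
# expected lug outer positions; bright tab detection in the rows around
for k in(-1,1): print(proj(d,c+v*k*.026))
for P in([.543,.0042,.075],[.5585,-.0005,.075]): print("edge",proj(d,P))
a=cv2.imread("pics/w6.png");b=cv2.imread("pics/s6.png")
x,y=map(int,proj(d,c))
a=cv2.resize(a[y-50:y+50,x-60:x+60],None,fx=4,fy=4,interpolation=2);b=cv2.resize(b[165:255,255:395],None,fx=2.2,fy=2.2,interpolation=2)
o=np.zeros((600,800,3),np.uint8);o[:400,:480]=a;o[:b.shape[0],490:490+b.shape[1]]=b;cv2.imwrite("pics/c6.png",o);print(x,y,b.shape)
g=cv2.cvtColor(cv2.imread("pics/w6.png"),6)
for r in range(y-16,y+20,4): print(r,[int(q) for q in g[r,x-44:x+46:2]])
E
```

```text
clock: 12.0
tcp_pos: [0.5027, 0.0172, 0.2301]
ee_rot: [[-0.949, 0.315, 0.0], [0.315, 0.949, -0.0], [-0.0, 0.0, -1.0]]
contact_force: [-0.5, -0.3, -0.8]
finger_gap: 1.0
grip_force: 0.0
(np.float64(292.49535317089044), np.float64(239.77931350148842))
(np.float64(351.68039613406415), np.float64(239.80378466216263))
edge (np.float64(321.8888964402738), np.float64(222.28909552589136))
edge (np.float64(322.31900478436506), np.float64(238.38367529087213))
322 239 (198, 308, 3)
223 [110, 107, 106, 107, 107, 107, 109, 108, 100, 98, 92, 94, 94, 92, 81, 82, 75, 74, 76, 74, 89, 94, 97, 101, 89, 77, 77, 76, 82, 81, 78, 67, 69, 67, 66, 71, 75, 100, 110, 109, 107, 109, 112, 106, 106]
227 [107, 109, 107, 104, 106, 107, 106, 106, 99, 93, 91, 97, 95, 98, 99, 92, 104, 118, 131, 143, 149, 154, 158, 155, 150, 142, 129, 110, 101, 85, 83, 65, 70, 67, 66, 67, 77, 103, 108, 109, 105, 105, 108, 106, 104]
231 [107, 108, 107, 107, 106, 103, 92, 94, 109, 125, 132, 139, 146, 152, 154, 157, 158, 157, 156, 154, 156, 174, 179, 164, 160, 161, 161, 157, 158, 159, 156, 150, 141, 137, 130, 115, 98, 91, 97, 104, 106, 108
[... 624 characters left out ...]
104, 78, 99, 130, 146, 144, 144, 146, 159, 166, 142, 95, 109, 106, 105, 104]
247 [107, 108, 106, 108, 130, 161, 165, 142, 133, 115, 103, 80, 56, 63, 83, 120, 148, 159, 167, 174, 181, 181, 183, 179, 175, 169, 160, 150, 135, 103, 76, 68, 68, 83, 108, 129, 141, 159, 163, 138, 96, 106, 109, 104, 99]
251 [107, 107, 103, 91, 68, 65, 77, 65, 49, 52, 62, 75, 81, 76, 84, 122, 148, 159, 170, 176, 177, 181, 181, 180, 174, 168, 160, 148, 126, 96, 78, 78, 77, 75, 66, 64, 65, 79, 78, 65, 63, 67, 78, 103, 102]
255 [101, 94, 82, 64, 61, 62, 61, 63, 61, 63, 75, 79, 76, 79, 76, 83, 109, 145, 164, 167, 175, 181, 182, 176, 169, 163, 153, 126, 105, 83, 79, 78, 77, 77, 75, 62, 64, 63, 60, 63, 67, 65, 77, 97, 103]
```

I've used all my picture views, so I check the seating numerically: I difference the side image against the start and compare lug positions with the seated geometry.

Run:
```python
from h import *
w=load("w6");b=load("s6")
a0=cv2.cvtColor(cv2.imread("pics/side0.png"),6);a1=cv2.cvtColor(cv2.imread("pics/s6.png"),6)
d=cv2.absdiff(a0,a1)
m=(d>18).astype(np.uint8);m[:150]=0;m[260:]=0;m[:,:285]=0;m[:,400:]=0
n,l,s,c=cv2.connectedComponentsWithStats(m)
for i in range(1,n):
    if s[i,4]>8: print("comp",s[i],c[i].round(1))
u=np.array([.949,-.315,0]);v=np.array([.315,.949,0]);g=np.array([.5507,.0018,0])
def rep(n,P):
    print(n,"wrist",np.round(proj(w,P),1),"side",np.round(proj(b,P),1))
for k in(-1,1):
  for x in(-.008,.008):
    rep(f"seated y{k} x{x} outer",g+v*k*.0285+u*x+[0,0,.1023]); rep("   top",g+v*k*.0245+u*x+[0,0,.105])
x0=300
for r in range(168,214,2): print(r,' '.join('%3d'%q for q in a1[r,300:348:2]))
```

```text
comp [314 174  22  21 178] [327.2 184.3]
comp [356 178   8   4  19] [359.3 179.3]
comp [348 185  14  13  61] [355.5 188.7]
comp [318 192   7   4  15] [321.5 193. ]
comp [349 193  13  21 147] [354.8 204.7]
comp [326 197   3   5  10] [327.1 198.8]
comp [319 201   6   8  36] [321.7 204.8]
comp [324 231   9  10  48] [328.2 236.4]
comp [360 230   7   4  14] [363.4 231.3]
comp [353 239  14   9  48] [359.7 242.7]
comp [375 240  25  20 352] [389.7 250.7]
comp [362 250   7  10  32] [365.2 254.3]
seated y-1 x-0.008 outer wrist [289.  233.1] side [335.4 176.9]
   top wrist [293.4 234.2] side [334.5 176.4]
seated y-1 x0.008 outer wrist [289.4 250.2] side [327.5 175.2]
   top wrist [293.8 251.5] side [326.6 174.7]
seated y1 x-0.008 outer wrist [355.2 233.1] side [322.1 189.9]
   top wrist [350.9 234.2] side [323.1 187.5]
seated y1 x0.008 outer wrist [354.8 250.3] side [313.9 188. ]
   top wrist [350.4 251.6] side [314.9 185.7]
168  76  82  81  66  67  68  71  83  93  71  68  75  73  77  77  73  76  79  76  70  75 103 124 124
170  81  85  84  73  73  78  74  79  78  78  73  79  79  71  78  70  73 
[... 1427 characters left out ...]

200 118 136 130  96 117 134 148 156 157 132 105 104 101  88 158 198 197 206 204 206 204 200 196 189
202 108 122 111  93 108 121 122 130 131  91 107 106 100 100 153 164 174 182 191 199 206 207 210 213
204  91 115 106  92  98 104 108 116 108  83 103 108  96 103 134 142 147 154 163 170 175 185 195 199
206  73 104 101  95  89  90  98  97  98  83  99 107  92 100 119 121 124 132 143 145 149 160 170 174
208  65  92  97  94  94  88  94 100  92  93  98  99  90  91 105 103 109 115 114 124 131 134 140 148
210  72  81  90  90  96  89  93  99  89 102 102  96  92  93  90  94  95  99 109 105 110 113 120 125
212  77  77  75  76  75  90  94  97  97 106 106 102 103  99  95  92  93  91  98  96  99 106 107 107
```

Lug tops match the seated geometry in both views within 1–2 px: −y lug top edge at side row 174.7, +y lug at about 187, wrist rows 233–250. The clip is contracted in the groove and the robot is clear, so I hand the job in.

```bash
python3 -c "
from station import robot
print(robot.close_job())"
```

```text
the job is handed in; nothing more can be done
None
```

The clip is seated in the spindle groove and released, the gripper is clear of it, and the job was handed in at about 12 s. Peak readings were about 5 N pinch per side and about 7 N wrist force. I checked the seating from pixel measurements only, because all 10 picture views were used by then; the lugs matched the seated position to about 2 px, though they measured about 60 mm across against the 57 mm given.

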